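# Turn the owl tile over on its easel

## Robot

A 7-joint arm with a two-finger parallel gripper is mounted at the origin on the work surface. World frame = base frame: x ahead of the robot, y to its left, z up, the work surface at z = 0. Lengths are in m, angles in rad, forces in N, time in s.
With the tool pointing down it reaches from about 0.425 to 1.025 m from the base axis. Payload 9.4 kg.
Tool frame: the origin (TCP) lies midway between the tips of the shut fingers; the grasp point (between the pads) lies 19 mm behind it; z points along the fingers, y is the line along which they close (so a half turn about z gives the same grasp; the last joint's range is limited). The gripper opens to 85 mm and grips with 20 to 120 N. Pads are 22 mm wide; open, the fingers measure 114 mm over their backs; the gripper's body (76 mm by 85 mm) begins 54 mm behind the grasp point. The pads swing forward as they close: fully open they stand 13 mm farther back than shut.
Start: joints at [-1.401, 0.599, -0.003, 1.599, 0.002, 0.943, -0.08], TCP at [0.177, 0.703, 0.231] pointing down, gripper open.
Joint ranges: [-2.57, 2.57], [-0.35, 1.97], [-1.29, 1.29], [0.11, 2.56], [-1.05, 4.19], [0.11, 1.86], [-2.63, 2.63]. Speed limits (rad/s): [2.22, 2.22, 3.01, 3.01, 3.14, 3.14, 3.14].

## Interface

Orientations are given as a rotation vector (axis times angle).
In Python, from bench import bot gives the robot as it stands. The module is installed in compiled form; this text tells all that it offers.
- The arm moves only by the tool carry_out, never from a script. Its argument "rows" is a list of rows, each a list of 3 entries, a list of its own where there are three numbers: the shift along the tool's x, y, z scaled (see below), then the turn, a rotation vector about the tool's x, y, z scaled (see below), then the finger opening in mm, from 0 to 85.4. In form: [[[x, y, z], [rx, ry, rz], jaw], ...]. A call has 1 to 5 rows; each row shifts and turns the commanded pose from where the row before left it, along the tool's axes as they then stand; what a row does not reach is not made up. The controller multiplies each number of a shift by 0.03 m and each number of a turn by 0.12 rad. A row lasts 1/12 s, in which the tool goes at most 41.7 mm and 7.16 degrees, less where a joint would pass 70% of its speed; a pose out of reach is approached as far as the arm can. A call with a number of a shift or a turn outside -1 to 1 is refused whole. A call with a gripper value outside its range is refused whole. The fingers move at their own pace and stop on an object; "newtons" is the grip in N (left out, the last holds). Time passes only in rows, so rows that do not move let the fingers close. It gives the time, the measured TCP pose, the force, the opening and the grip force at its end, in the units of the state.
- bot.state(): the state, without advancing time (a new reading comes with each control period).
- bot.camera(name): name is "scene" or "side" or "wrist"; returns a dict with "frame" (480x640x3 uint8, red, green, blue), "range_z" (480x640 float32, m along the optical axis (not along the pixel's ray), 0 where there is no reading), "mtx" (3x3 intrinsics, pixels), "rvec" (rotation vector, rad) and "tvec" (3), from world to camera coordinates, as OpenCV has them; the wrist camera has in their place "mount" (4x4, takes a point from camera to tool coordinates, whose origin is the TCP and whose axes are the flange's). Camera axes: x right, y down, z forward; pixel columns grow to the right and rows downward; lengths in m; the calibration is good to about 2 mm. A picture is of the moment at which its call begins: read the wrist's pose just before it.
- bot.sign_off(): hands the job in; it is judged then, once.
The state is a dict: "time_s": time; "q": joint angles; "qvel": joint speeds; "tau": joint torques, N m; "position": TCP position; "eef_rot": TCP orientation; "wrist_force": force on the tool from outside, world axes, zero at the start; "ft_torque": the same for the moment, N m; "width": finger opening in m; "grip_force": force on a finger pad.
Only numpy, scipy, OpenCV 4.12 (cv2) and the standard library are available. Lean on these libraries where they do the work, as an engineer would, in place of code of your own. Each camera call takes 0.05 s, during which the arm holds its last target. There are 200 camera calls.

## Task

Two limestone tiles lean on small wooden easels: one shows its carved owl, the other its plain back. Turn over the one showing its back, so that it stands again near the middle of its own easel's ledge, leaning flat on the board, carved owl outward and head up. Leave the other tile alone.

Things in the scene. Friction and masses are not known exactly. Their poses are not given: they have to be found in the camera images.
- tile: Tile to turn: flat limestone slab 56 wide, 125 high, 14 thick (mm), about 0.22 kg. One face: owl in a sunken panel; back: plain, two dark holes. Starts back outward, leaning 15 deg from vertical on its easel; its top 51 mm stands free above the board. Origin: slab centre. Own x out of the plain back (carved face looks along -x), y along the width, z along the height to the owl's head.
- easel: Its easel, fixed. Origin on the bench; z up, x level, outward (roughly away from the robot), y along the width. Board 90 wide, leaning 15 deg from vertical, top towards -x, reaching 74 up the slope from a ledge 100 wide, 30 deep, square to it, no lip. Board front meets ledge at x 25, z 42; a seated tile's centre is at x 16, y 0 (middle), z 104. Nothing of it is higher than 115. (mm)
- other_tile: Bystander, to be left alone: a tile of the same stone and size on a second, like easel, already showing its carved owl outward. Origin: slab centre; own x points out of its carved face, z to the owl's head.
Mind the look-alikes: they are no part of the job. What is shaped like the easel but orange or red is not meant.

How it is judged:
At the end, for the whole second after the job is handed in: The tile rests on its own easel's ledge against the board, carved face outward, owl's head up (slope and direction within 10 degrees), within 20 mm of the easel's middle sideways and 12 mm of the seated place in depth and height, at rest; the other tile not moved over 15 mm (angle between tile's own x axis and vertical between 1.658 and 2.007 rad and angle between tile's own z axis and vertical below 0.44 rad and angle between the y axis of tile and the y axis of easel, either way round below 0.18 rad and x of tile in the frame of easel between 0.004 and 0.028 m and z of tile in the frame of easel between 0.092 and 0.116 m and y of tile in the frame of easel between -0.02 and 0.02 m and linear speed of tile below 0.02 m/s and angular speed of tile below 0.1 rad/s); the robot touches nothing.
It fails at once if the other tile is moved more than 15 mm (distance of other_tile from where it was at the start of the episode above 0.015 m).
It also fails if it takes over 40 s, if anything falls off the work surface, if the arm or the gripper's body presses on something with over 40 N, if the wrist force passes 120 N, or if a joint passes its speed limit or range.

## Working session

There is one attempt and no reset: what is moved stays moved. The work goes in short steps, Python scripts to look and compute and a tool call to move; the robot and the scene stay as the last step left them, time stands still between calls to the robot, and variables do not carry over. Pictures are saved under pics/ and viewed, at most 10 in all, crops included, and the job is handed in when it is done.

Besides the shell and the picture viewer there is one more tool, called after "Call:" as name(argument=value, ...) on one line, values as JSON. carry_out: Moves the arm, as the interface text tells. Its arguments: {"type":"object","properties":{"rows":{"type":"array"},"newtons":{"type":"number"}},"required":["rows"]}

```bash
mkdir -p pics; cat > h.py <<'E'
import numpy as np, cv2
from scipy.spatial.transform import Rotation as R
from bench import bot
def cam(n):
    s=bot.state(); c=bot.camera(n)
    if n=='wrist':
        T=np.eye(4);T[:3,:3]=R.from_rotvec(s['eef_rot']).as_matrix();T[:3,3]=s['position'];c['T']=T@c['mount']
    else:
        W=np.eye(4);W[:3,:3]=cv2.Rodrigues(np.array(c['rvec'],float))[0];W[:3,3]=np.ravel(c['tvec']);c['T']=np.linalg.inv(W)
    return c
def pts(c):
    v,u=np.mgrid[0:480,0:640]; z=c['range_z']; K=c['mtx']
    p=np.stack([(u-K[0,2])/K[0,0]*z,(v-K[1,2])/K[1,1]*z,z],-1)
    w=p@c['T'][:3,:3].T+c['T'][:3,3]; w[z<=0]=np.nan; return w
def save(c,n): cv2.imwrite('pics/'+n+'.png',c['frame'][...,::-1])
E
python3 - <<'E'
from h import *
print(bot.state())
for n in('scene','side'):
    c=cam(n);save(c,n+'0');print(n,c['T'].round(3),c['mtx'])
    np.savez(n+'0',p=pts(c),f=c['frame'])
a=np.hstack([cv2.imread('pics/scene0.png')[::1],cv2.imread('pics/side0.png')]);
E
```

```text
{'time_s': 0.0, 'q': array([-1.40070427,  0.60012232, -0.00253218,  1.60015247,  0.00177149,
        0.94295836, -0.0798268 ]), 'qvel': array([ 0.00056443, -0.001076  ,  0.002813  , -0.0004    , -0.00039648,
        0.00013714,  0.00127399]), 'tau': array([-4.37951330e-04, -7.76464891e+01,  1.56508058e+00, -2.58012038e+01,
        1.23871485e-02,  9.07774258e-03, -7.43835074e-06]), 'position': array([0.17700834, 0.70253951, 0.2304111 ]), 'eef_rot': array([-3.86659235e-01, -3.11763632e+00,  2.57099851e-03]), 'wrist_force': array([-0.31337492, -0.5988048 , -0.82634672]), 'ft_torque': array([ 0.0267911 , -0.01528424,  0.00266083]), 'grip_force': 0.0, 'width': 0.0853055423903432}
scene [[ 0.671  0.593 -0.445  1.024]
 [ 0.741 -0.53   0.412 -0.534]
 [ 0.008 -0.607 -0.795  1.031]
 [ 0.     0.     0.     1.   ]] [[479.94559551   0.         317.34066305]
 [  0.         479.94559551 243.27849953]
 [  0.           0.           1.        ]]
side [[ 0.966 -0.169  0.197  0.305]
 [-0.26  -0.611  0.748 -0.774]
 [-0.006 -0.774 -0.634  0.719]
 [ 0.     0.     0.     1.   ]] [[451.72278966   0.         316.58600711]
 [  0.         451.72278966 233.5412845 ]
 [  0.           0.           1.        ]]
```

View pics/scene0.png

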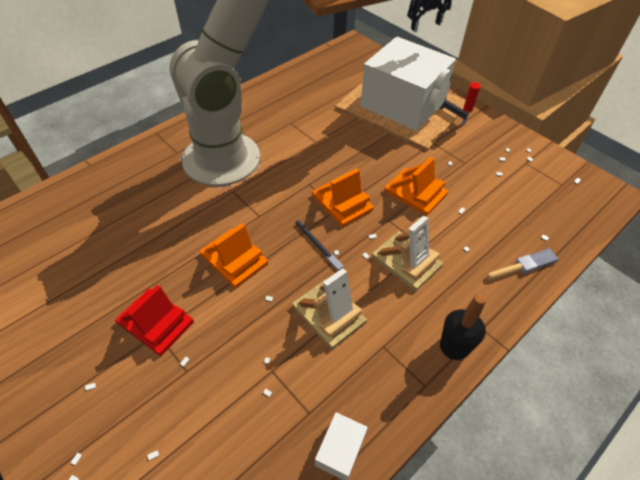

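View pics/side0.png

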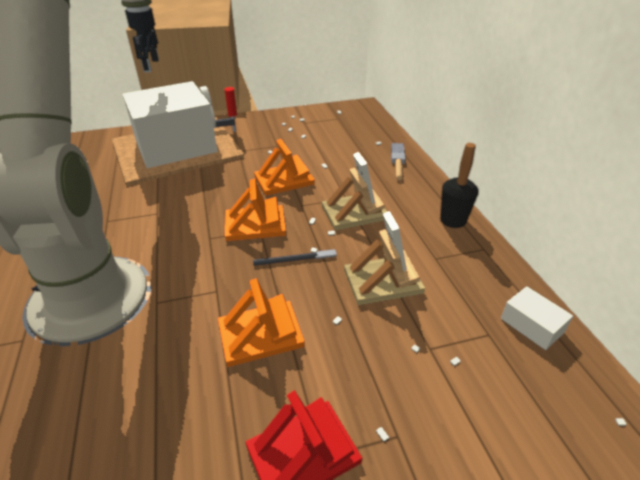

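The scene view shows the back-out tile with two holes near (338,297) and the owl tile near (418,243). In the side view they stand at about (395,240) and (365,178). Next I'll measure both from the two views.

```bash
cat > meas.py <<'E'
from h import *
def tile(p,f,box):
    u0,v0,u1,v1=box
    hsv=cv2.cvtColor(f,cv2.COLOR_RGB2HSV)
    m=np.zeros((480,640),np.uint8); m[v0:v1,u0:u1]=((hsv[...,1]<60)&(hsv[...,2]>90)&(p[...,2]>0.05)&(p[...,2]<0.2))[v0:v1,u0:u1]
    n,l,st,_=cv2.connectedComponentsWithStats(m); k=1+np.argmax(st[1:,4]); return l==k
def rep(q):
    c=np.median(q,0); q=q[np.linalg.norm(q-c,axis=1)<.09]
    for _ in range(4):
        c=q.mean(0);V=np.linalg.svd(q-c,full_matrices=False)[2];q=q[abs((q-c)@V[2])<.004]
    n=V[2]*np.sign(V[2][0]); y=np.cross([0,0,1],n);y/=np.linalg.norm(y);z=np.cross(n,y)
    a=np.percentile((q-c)@y,[1,99]);b=np.percentile((q-c)@z,[1,99])
    mid=c+y*a.mean()+z*b.mean()
    print('n',n.round(3),'lean',np.degrees(np.arcsin(n[2])).round(1),'yaw',np.degrees(np.arctan2(n[1],n[0])).round(1),'w,h',np.ptp(a).round(4),np.ptp(b).round(4),'facemid',mid.round(4),len(q))
E
python3 - <<'E'
from meas import *
for n,boxes in(('scene',[(315,255,365,335),(400,205,440,280)]),('side',[(375,200,415,290),(345,145,380,220)])):
    d=np.load(n+'0.npz')
    for b in boxes:
        m=tile(d['p'],d['f'],b); print(n,b,m.sum()); rep(d['p'][m])
E
```

```text
scene (315, 255, 365, 335) 945
n [ 0.963 -0.05   0.265] lean 15.4 yaw -3.0 w,h 0.0532 0.1197 facemid [ 0.6517 -0.1202  0.1101] 752
scene (400, 205, 440, 280) 750
n [0.963 0.016 0.268] lean 15.6 yaw 0.9 w,h 0.0547 0.12 facemid [0.672  0.1306 0.1096] 536
side (375, 200, 415, 290) 420
n [0.962 0.08  0.26 ] lean 15.1 yaw 4.7 w,h 0.0586 0.1079 facemid [ 0.6411 -0.1208  0.1133] 221
side (345, 145, 380, 220) 304
n [0.951 0.17  0.26 ] lean 15.0 yaw 10.1 w,h 0.058 0.1115 facemid [0.6624 0.128  0.1116] 157
```

```bash
python3 - <<'E'
from h import *
for n in('scene','side'):
    p=np.load(n+'0.npz')['p'].reshape(-1,3);p=p[np.isfinite(p).all(1)]
    a=np.array([.177,.703]);b=np.array([.62,-.12]);d=(b-a)/np.linalg.norm(b-a)
    s=(p[:,:2]-a)@d; t=(p[:,:2]-a)@[-d[1],d[0]]
    for s0 in np.arange(-.1,1.0,.1):
        k=(abs(t)<.12)&(s>s0)&(s<s0+.1)&(p[:,2]<.6); print(n,s0.round(1),np.percentile(p[k,2],99.5).round(3) if k.sum() else None,end='; ')
    print()
E
```

```text
scene -0.1 0.331; scene 0.0 0.344; scene 0.1 0.184; scene 0.2 0.172; scene 0.3 0.006; scene 0.4 0.115; scene 0.5 0.115; scene 0.6 0.112; scene 0.7 0.079; scene 0.8 0.024; scene 0.9 0.167; 
side -0.1 0.426; side 0.0 0.434; side 0.1 0.182; side 0.2 0.172; side 0.3 0.004; side 0.4 0.113; side 0.5 0.113; side 0.6 0.112; side 0.7 0.081; side 0.8 0.066; side 0.9 0.166;
```

Call:
carry_out(rows=[[[0,0,-1],[0,0,0],85],[[0,0,-1],[0,0,0],85],[[0,0,-1],[0,0,0],85]])

```text
time_s: 0.35
position: [0.177, 0.7025, 0.3214]
eef_rot: [-0.387, -3.118, 0.004]
wrist_force: [-0.0, 0.3, 0.3]
width: 0.0851
grip_force: 0.0
```

Call:
carry_out(rows=[[[-0.9,-1,0],[0,0,0],85],[[-0.9,-1,0],[0,0,0],85],[[-0.9,-1,0],[0,0,0],85],[[-0.9,-1,0],[0,0,0],85],[[-0.9,-1,0],[0,0,0],85]])

```text
time_s: 0.77
position: [0.2719, 0.5226, 0.321]
eef_rot: [-0.386, -3.118, 0.001]
wrist_force: [1.0, -0.0, -0.0]
width: 0.0848
grip_force: 0.0
```

Call:
carry_out(rows=[[[-0.9,-1,0],[0,0,0],85],[[-0.9,-1,0],[0,0,0],85],[[-0.9,-1,0],[0,0,0],85],[[-0.9,-1,0],[0,0,0],85],[[-0.9,-1,0],[0,0,0],85]])

```text
time_s: 1.18
position: [0.366, 0.3441, 0.3212]
eef_rot: [-0.386, -3.118, 0.0]
wrist_force: [0.4, 0.7, -0.1]
width: 0.0846
grip_force: 0.0
```

Call:
carry_out(rows=[[[-0.9,-1,0],[0,0,0],85],[[-0.9,-1,0],[0,0,0],85],[[-0.9,-1,0],[0,0,0],85],[[-0.9,-1,0],[0,0,0],85],[[-0.9,-1,0],[0,0,0],85]])

```text
time_s: 1.6
position: [0.4603, 0.1657, 0.3213]
eef_rot: [-0.386, -3.118, -0.0]
wrist_force: [0.2, 0.6, -0.7]
width: 0.0852
grip_force: 0.0
```

Call:
carry_out(rows=[[[-0.9,-1,0],[0,0,0],85],[[-0.9,-1,0],[0,0,0],85],[[-0.9,-1,0],[0,0,0],85],[[-0.9,-1,0],[0,0,0],85],[[-0.9,-1,0],[0,0,0],85]])

```text
time_s: 2.02
position: [0.5546, -0.0126, 0.3212]
eef_rot: [-0.386, -3.118, -0.0]
wrist_force: [-0.1, 1.1, -0.2]
width: 0.085
grip_force: 0.0
```

```bash
cat >> h.py <<'E'
def goalR(yaw,lean=15,flip=False):
    z=-(R.from_euler('z',yaw,degrees=True).apply([-np.sin(np.radians(lean)),0,np.cos(np.radians(lean))]))
    y=R.from_euler('z',yaw,degrees=True).apply([0,1,0])*(-1 if flip else 1)
    return R.from_matrix(np.stack([np.cross(y,z),y,z],1))
def plan(pos,G):
    s=bot.state();C=R.from_rotvec(s['eef_rot'])
    print('turn',((C.inv()*G).as_rotvec()/.12).round(2),'then shift',(G.inv().apply(np.array(pos)-s['position'])/.03).round(2),'| shift first',(C.inv().apply(np.array(pos)-s['position'])/.03).round(2))
E
python3 - <<'E'
from h import *
G=goalR(-1); plan(np.array([.629,-.12,.166])-G.as_matrix()[:,2]*.13,G)
E
```

```text
turn [-0.25 -2.17 -1.9 ] then shift [-1.12 -3.54  1.32] | shift first [-2.19 -3.12  0.99]
```

Call:
carry_out(rows=[[[0,0,0],[-0.08,-0.72,-0.63],85],[[0,0,0],[-0.08,-0.72,-0.63],85],[[0,0,0],[-0.08,-0.72,-0.63],85],[[-0.3,-1,0.3],[0,0,0],85],[[-0.3,-1,0.3],[0,0,0],85]])

```text
time_s: 2.43
position: [0.574, -0.07, 0.3087]
eef_rot: [0.02, 2.881, -0.003]
wrist_force: [-0.0, 0.4, -0.5]
width: 0.0848
grip_force: 0.0
```

Call:
carry_out(rows=[[[-0.3,-0.8,0.3],[0,0,0],85],[[-0.2,-0.7,0.3],[0,0,0],85],[[0,0,0],[0,0,0],85],[[0,0,0],[0,0,0],85]])

```text
time_s: 2.77
position: [0.5929, -0.1178, 0.2942]
eef_rot: [0.031, 2.883, -0.005]
wrist_force: [-0.6, 1.0, 0.1]
width: 0.0849
grip_force: 0.0
```

```bash
python3 - <<'E'
from meas import *
print(bot.state()['position'],bot.state()['q'].round(2))
c=cam('wrist');save(c,'w1');p=pts(c);np.savez('w1',p=p,f=c['frame'],T=c['T'],K=c['mtx'])
E
```

```text
[ 0.59294383 -0.11781392  0.29424044] [-0.05  0.3   0.21  2.01 -0.16  0.59  1.82]
```

View pics/w1.png

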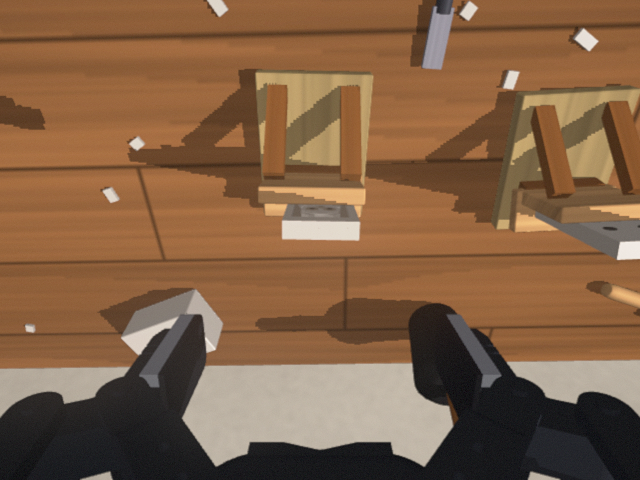

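The wrist view shows the tile's top face at about (321,230) with its carved side towards the robot. The easel board's top edge runs (259..366,190), so the tile sits slightly right of the board's middle.

```bash
python3 - <<'E'
from meas import *
d=np.load('w1.npz');p=d['p'];f=d['f'];hsv=cv2.cvtColor(f,cv2.COLOR_RGB2HSV)
T=d['T']
# tile top face
m=np.zeros((480,640),bool);m[195:245,270:375]=True
t=m&(hsv[...,1]<70)&(hsv[...,2]>190)&(p[...,2]>.12)
v,u=np.nonzero(t);print('px',u.min(),u.max(),v.min(),v.max())
r=cv2.minAreaRect(np.c_[u,v].astype(np.float32));print(r)
def world(uv,z):
    K=d['K'];ray=T[:3,:3]@np.array([(uv[0]-K[0,2])/K[0,0],(uv[1]-K[1,2])/K[1,1],1]);return T[:3,3]+ray*(z-T[2,3])/ray[2]
print('z top face',np.nanpercentile(p[t][:,2],[5,50,95]))
q=p[t];print('mean',np.nanmean(q,0),'y',np.nanpercentile(q[:,1],[1,99]),'x',np.nanpercentile(q[:,0],[1,99]))
# board top: wood higher than .10, below .125
b=np.zeros_like(m);b[150:245,230:400]=True
b&=(p[...,2]>.102)&(p[...,2]<.122)&(hsv[...,1]>70)
q=p[b];print('board',b.sum(),'y',np.percentile(q[:,1],[1,50,99]),'x',np.percentile(q[:,0],[1,99]),'z',np.percentile(q[:,2],[1,99]))
# edges of board by left/right per x
# base plate left/right edges
g=np.zeros_like(m);g[70:180,230:400]=True
g&=(p[...,2]>.006)&(p[...,2]<.03);v,u=np.nonzero(g)
L=[];Rr=[]
for row in range(80,175,5):
    k=np.nonzero(g[row])[0]
    if len(k)>20:L.append(p[row,k.min()+1]);Rr.append(p[row,k.max()-1])
L=np.array(L);Rr=np.array(Rr)
for e in(L,Rr):
    k=np.polyfit(e[:,0],e[:,1],1);print('edge yaw',np.degrees(np.arctan(k[0])),'y@.645',np.polyval(k,.645),np.median(e[:,2]))
c=cv2.minAreaRect(p[t][:,:2].astype(np.float32)*1000);print(c)
E
```

```text
px 282 359 221 240
((320.3877258300781, 230.12521362304688), (77.07366943359375, 18.539709091186523), 0.9710219502449036)
z top face [0.16214296 0.16411777 0.16597222]
mean [ 0.63255454 -0.11734846  0.16409072] y [-0.14462968 -0.08991781] x [0.62551542 0.63968451]
board 2019 y [-0.16864164 -0.12495727 -0.08152985] x [0.6236424  0.63955479] z [0.10274087 0.11355185]
edge yaw -1.9757189290197423 y@.645 -0.17854328614975207 0.01735278370884316
edge yaw -2.6689684615016764 y@.645 -0.07259138720185923 0.017373942923427005
((632.5650024414062, -117.1236343383789), (55.715755462646484, 14.65575122833252), 87.36109161376953)
```

```bash
python3 - <<'E'
from h import *
G=goalR(-2.4); plan(np.array([.6326,-.1173,.164])+G.as_matrix()[:,2]*.038,G)
E
```

```text
turn [ 0.04 -0.02  0.18] then shift [-0.15  0.03  5.81] | shift first [-0.17 -0.    5.81]
```

Call:
carry_out(rows=[[[-0.15,0.03,0],[0.04,-0.02,0.18],85],[[0,0,1],[0,0,0],85],[[0,0,1],[0,0,0],85],[[0,0,1],[0,0,0],85],[[0,0,0],[0,0,0],85]])

```text
time_s: 3.23
position: [0.6197, -0.1141, 0.2047]
eef_rot: [0.055, 2.885, -0.005]
wrist_force: [-0.6, 0.7, 0.1]
width: 0.0849
grip_force: 0.0
```

```bash
python3 - <<'E'
from h import *
G=goalR(-2.4); plan(np.array([.6326,-.1173,.164])+G.as_matrix()[:,2]*.038,G)
print(bot.state()['q'].round(2))
c=cam('wrist');p=pts(c);hsv=cv2.cvtColor(c['frame'],cv2.COLOR_RGB2HSV)
t=(hsv[...,1]<70)&(hsv[...,2]>190)&(abs(p[...,2]-.164)<.01)&(abs(p[...,0]-.6326)<.025)&(abs(p[...,1]+.117)<.04)
print(t.sum(),np.nanmean(p[t],0),cv2.minAreaRect(p[t][:,:2].astype(np.float32)*1000));save(c,'w2')
E
```

```text
turn [ 0.02 -0.05  0.03] then shift [-0.07 -0.09  2.69] | shift first [-0.08 -0.1   2.69]
[-0.01  0.44  0.16  2.05 -0.23  0.41  1.85]
2594 [ 0.63298797 -0.11533043  0.16418452] ((632.5634155273438, -117.268310546875), (56.128055572509766, 14.995659828186035), 88.53765106201172)
```

View pics/w2.png

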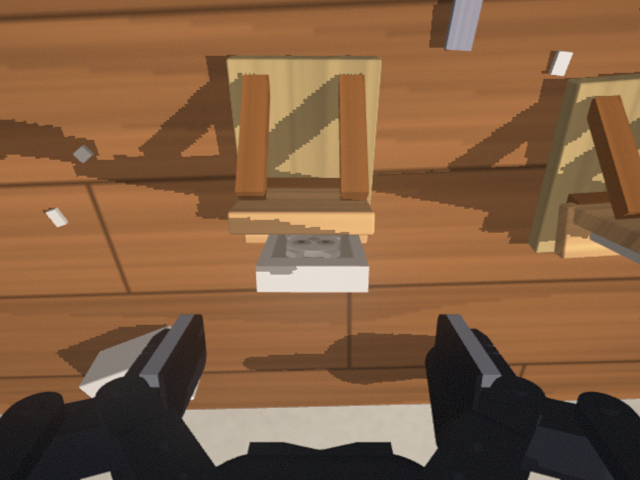

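The view confirms it: tile top at about (312,275), centred between the open fingers at (190,340) and (450,340). I'll go down and grip.

Call:
carry_out(rows=[[[-0.07,-0.1,0.9],[0.02,-0.05,0.03],85],[[0,0,0.9],[0,0,0],85],[[0,0,0.9],[0,0,0],85],[[0,0,0],[0,0,0],85]])

```text
time_s: 3.62
position: [0.6439, -0.1195, 0.1297]
eef_rot: [0.063, 2.876, -0.009]
wrist_force: [0.4, 0.5, 0.1]
width: 0.0851
grip_force: 0.0
```

Call:
carry_out(rows=[[[0,0,0],[0,0,0],50],[[0,0,0],[0,0,0],50],[[0,0,0],[0,0,0],50],[[0,0,0],[0,0,0],50],[[0,0,0],[0,0,0],50]], newtons=50)

```text
time_s: 4.03
position: [0.6449, -0.1206, 0.1346]
eef_rot: [0.064, 2.869, -0.011]
wrist_force: [-3.0, 2.3, 8.0]
width: 0.0554
grip_force: 52.4
```

```bash
python3 - <<'E'
from h import *
s=bot.state();print(s['position'],s['eef_rot'],s['width'],s['grip_force'],s['wrist_force'],s['q'].round(2))
E
```

```text
[ 0.64493035 -0.12057157  0.13459552] [ 0.0640053   2.8689421  -0.01072409] 0.0554245388689717 52.392661571502686 [-2.97748389  2.3231317   7.9938812 ] [ 0.04  0.56  0.09  2.06 -0.27  0.26  1.89]
```

Call:
carry_out(rows=[[[0,0,-0.4],[0,0,0],50],[[0,0,-0.8],[0,0,0],50],[[0,0,-1],[0,0,0],50],[[0,0,-1],[0,0,0],50],[[0,0,-1],[0,0,0],50]])

```text
time_s: 4.45
position: [0.6097, -0.1191, 0.256]
eef_rot: [0.065, 2.872, -0.01]
wrist_force: [1.6, 1.0, -2.3]
width: 0.0553
grip_force: 54.5
```

Call:
carry_out(rows=[[[0,0,0],[0,0,-1],50],[[0,0,0],[0,0,-1],50],[[0,0,0],[0,0,0],50]])

```text
time_s: 4.7
position: [0.6103, -0.119, 0.2558]
eef_rot: [-0.288, 2.859, -0.059]
wrist_force: [-0.2, 0.0, -1.4]
width: 0.0553
grip_force: 54.6
```

```bash
python3 - <<'E'
from h import *
s=bot.state();print(s['position'],s['eef_rot'],s['width'],s['grip_force'],s['wrist_force'],s['q'].round(2))
c=cam('side');save(c,'s2');print(cv2.imwrite('pics/s2c.png',cv2.resize(c['frame'][80:330,260:510,::-1],(600,600))))
E
```

```text
[ 0.6103185  -0.11901677  0.25578762] [-0.28750165  2.85854118 -0.05851081] 0.05530843694128077 54.56858038902283 [-0.19586453  0.00358932 -1.39810518] [ 0.01  0.36  0.13  2.03 -0.14  0.49  2.02]
True
```

View pics/s2c.png

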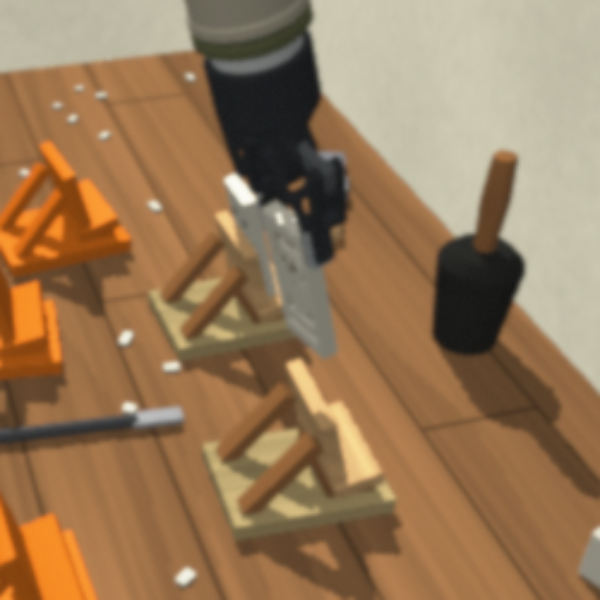

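The tile hangs clear above its easel, near (305,270) in the crop. Negative rz raised joint 7, so the half turn goes positive.

Call:
carry_out(rows=[[[0,0,0],[0,0,1],50],[[0,0,0],[0,0,1],50],[[0,0,0],[0,0,1],50],[[0,0,0],[0,0,1],50],[[0,0,0],[0,0,1],50]])

```text
time_s: 5.17
position: [0.6104, -0.1191, 0.2535]
eef_rot: [0.594, 2.814, 0.061]
wrist_force: [0.1, 0.3, -1.9]
width: 0.0554
grip_force: 54.6
```

Call:
carry_out(rows=[[[0,0,0],[0,0,1],50],[[0,0,0],[0,0,1],50],[[0,0,0],[0,0,1],50],[[0,0,0],[0,0,1],50],[[0,0,0],[0,0,1],50]])

```text
time_s: 5.58
position: [0.6104, -0.1189, 0.2535]
eef_rot: [1.408, 2.531, 0.174]
wrist_force: [0.1, 0.5, -2.4]
width: 0.0551
grip_force: 54.5
```

Call:
carry_out(rows=[[[0,0,0],[0,0,1],50],[[0,0,0],[0,0,1],50],[[0,0,0],[0,0,1],50],[[0,0,0],[0,0,1],50],[[0,0,0],[0,0,1],50]])

```text
time_s: 6.0
position: [0.6105, -0.1188, 0.2536]
eef_rot: [2.121, 2.028, 0.273]
wrist_force: [-0.1, 0.9, -2.0]
width: 0.055
grip_force: 54.5
```

Call:
carry_out(rows=[[[0,0,0],[0,0,1],50],[[0,0,0],[0,0,1],50],[[0,0,0],[0,0,1],50],[[0,0,0],[0,0,1],50],[[0,0,0],[0,0,1],50]])

```text
time_s: 6.42
position: [0.6106, -0.1187, 0.2536]
eef_rot: [2.675, 1.336, 0.353]
wrist_force: [-0.4, 0.8, -2.6]
width: 0.0551
grip_force: 54.5
```

Call:
carry_out(rows=[[[0,0,0],[0,0,1],50],[[0,0,0],[0,0,1],50],[[0,0,0],[0,0,1],50],[[0,0,0],[0,0,1],50],[[0,0,0],[0,0,1],50]])

```text
time_s: 6.83
position: [0.6107, -0.1186, 0.2537]
eef_rot: [3.019, 0.497, 0.405]
wrist_force: [0.2, 0.1, -1.6]
width: 0.0553
grip_force: 54.6
```

Call:
carry_out(rows=[[[0,0,0],[0,0,1],50],[[0,0,0],[0,0,1],50],[[0,0,0],[0,0,1],50],[[0,0,0],[0,0,0],50],[[0,0,0],[0,0,0],50]])

```text
time_s: 7.25
position: [0.6108, -0.1187, 0.2533]
eef_rot: [3.103, -0.034, 0.419]
wrist_force: [-1.2, -1.1, -1.9]
width: 0.0548
grip_force: 54.5
```

```bash
python3 - <<'E'
from meas import *
s=bot.state();print(s['position'],s['eef_rot'],s['width'],s['grip_force'],s['wrist_force'],s['q'].round(2))
Rm=R.from_rotvec(s['eef_rot']).as_matrix();print(Rm.round(3))
c=cam('scene');save(c,'sc3');p=pts(c);cv2.imwrite('pics/sc3c.png',cv2.resize(c['frame'][180:380,250:450,::-1],(600,600)))
np.savez('sc3',p=p,f=c['frame'])
q=p.reshape(-1,3);sat=cv2.cvtColor(c['frame'],cv2.COLOR_RGB2HSV).reshape(-1,3)
L=(q-s['position'])@Rm
k=(abs(L[:,0])<.03)&(abs(L[:,1])<.03)&(L[:,2]>.012)&(L[:,2]<.11)&(sat[:,2]>90)
print(k.sum());rep(q[k])
E
```

```text
[ 0.61077791 -0.11865675  0.2532705 ] [ 3.10295248 -0.03408694  0.41883506] 0.05484188393745648 54.48266923427582 [-1.18056142 -1.06201614 -1.94243911] [-0.59  0.57  1.09  2.06 -0.94  0.74 -0.54]
[[ 0.964 -0.023  0.265]
 [-0.02  -1.    -0.013]
 [ 0.265  0.007 -0.964]]
735
n [ 0.961 -0.032  0.274] lean 15.9 yaw -1.9 w,h 0.0563 0.0787 facemid [ 0.6341 -0.1203  0.2055] 618
```

View pics/sc3c.png

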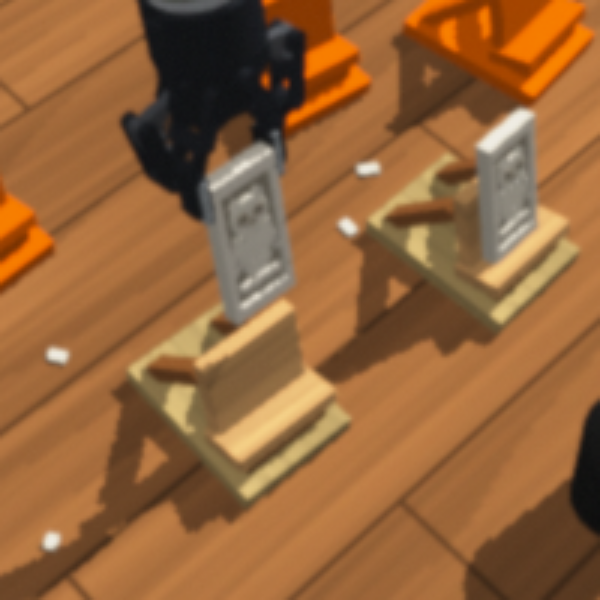

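The owl now faces outward with its head up, at about (250,230) in the crop above its board, like the neighbour. Next I work out the way down.

```bash
cat > tgt.py <<'E'
from h import *
G=goalR(-2.4,15,True);C=np.array([.6488,-.1258,.1037])
def go(out,up): plan(C+G.apply([out,0,-up])-G.apply([.0037,0,.0308]),G)
E
python3 - <<'E'
from tgt import *
go(.004,.100);go(.004,.006);go(0,0)
E
```

```text
turn [ 0.02 -0.06  0.18] then shift [-0.05  0.18  0.79] | shift first [-0.06  0.18  0.79]
turn [ 0.02 -0.06  0.18] then shift [-0.05  0.18  3.92] | shift first [-0.08  0.17  3.92]
turn [ 0.02 -0.06  0.18] then shift [-0.18  0.18  4.12] | shift first [-0.21  0.17  4.12]
```

Call:
carry_out(rows=[[[-0.05,0.18,0.4],[0.02,-0.06,0.18],50],[[0,0,0.4],[0,0,0],50],[[0,0,0],[0,0,0],50],[[0,0,0],[0,0,0],50]])

```text
time_s: 7.63
position: [0.6153, -0.1248, 0.2297]
eef_rot: [3.11, -0.068, 0.408]
wrist_force: [0.2, -0.3, -1.4]
width: 0.0552
grip_force: 54.4
```

```bash
python3 - <<'E'
from tgt import *
go(.004,.100);go(.004,.006);go(0,0);print(bot.state()['wrist_force'],bot.state()['position'])
from meas import rep
s=bot.state();Rm=R.from_rotvec(s['eef_rot']).as_matrix()
c=cam('scene');q=pts(c).reshape(-1,3);h=cv2.cvtColor(c['frame'],cv2.COLOR_RGB2HSV).reshape(-1,3)
L=(q-s['position'])@Rm
k=(abs(L[:,0]-.01)<.012)&(abs(L[:,1])<.035)&(L[:,2]>.0)&(L[:,2]<.11)&(h[:,2]>90)&(h[:,1]<60)
print(k.sum(),np.percentile(L[k],[2,50,98],axis=0).round(4));rep(q[k])
# board plane: wood points in front of board
k=(abs(q[:,1]+.125)<.04)&(q[:,2]>.05)&(q[:,2]<.11)&(h[:,1]>70)&(q[:,0]>.62)
rep(q[k])
E
```

```text
turn [-0.01  0.01 -0.02] then shift [ 0.   -0.01 -0.01] | shift first [ 0.   -0.01 -0.01]
turn [-0.01  0.01 -0.02] then shift [ 0.   -0.01  3.12] | shift first [ 0.   -0.01  3.12]
turn [-0.01  0.01 -0.02] then shift [-0.13 -0.01  3.32] | shift first [-0.13 -0.01  3.32]
[ 0.2372166  -0.26691214 -1.39600701] [ 0.61530265 -0.12476185  0.22971901]
757 [[ 0.001  -0.0247  0.0017]
 [ 0.0098  0.0041  0.0432]
 [ 0.0128  0.0287  0.0875]]
n [ 0.964 -0.042  0.262] lean 15.2 yaw -2.5 w,h 0.0545 0.0875 facemid [ 0.6361 -0.1273  0.1892] 665
n [ 0.957 -0.044  0.288] lean 16.7 yaw -2.6 w,h 0.078 0.0542 facemid [ 0.6446 -0.1256  0.0832] 388
```

Call:
carry_out(rows=[[[0,0,0.8],[0,0,0],50],[[0,0,0.8],[0,0,0],50],[[0,0,0.8],[0,0,0],50],[[0,0,0.6],[0,0,0],50],[[0,0,0],[0,0,0],50]])

```text
time_s: 8.1
position: [0.6386, -0.125, 0.141]
eef_rot: [3.111, -0.068, 0.406]
wrist_force: [-0.3, -0.1, -1.1]
width: 0.0554
grip_force: 54.4
```

Call:
carry_out(rows=[[[0,0,0.1],[0,0,0],50],[[0,0,0],[0,0,0],50]])

```text
time_s: 8.27
position: [0.6398, -0.1264, 0.1409]
eef_rot: [3.108, -0.07, 0.41]
wrist_force: [-1.0, -0.7, -1.9]
width: 0.0552
grip_force: 54.5
```

Call:
carry_out(rows=[[[0,0,0.1],[0,0,0],50],[[0,0,0],[0,0,0],50]])

```text
time_s: 8.43
position: [0.6407, -0.1257, 0.1376]
eef_rot: [3.109, -0.069, 0.41]
wrist_force: [0.4, -0.1, -1.3]
width: 0.0551
grip_force: 54.5
```

Call:
carry_out(rows=[[[0,0,0.1],[0,0,0],50],[[0,0,0],[0,0,0],50]])

```text
time_s: 8.6
position: [0.6413, -0.1254, 0.1341]
eef_rot: [3.109, -0.068, 0.409]
wrist_force: [-0.4, 0.0, -2.0]
width: 0.0551
grip_force: 54.5
```

```bash
python3 - <<'E'
from tgt import *
go(0,0);print(bot.state()['wrist_force'],bot.state()['position'])
E
```

```text
turn [-0.    0.   -0.02] then shift [-0.14  0.    0.02] | shift first [-0.14  0.    0.02]
[-0.35647561  0.0046927  -2.00328422] [ 0.64131821 -0.12541685  0.13410725]
```

Call:
carry_out(rows=[[[-0.14,0,0],[0,0,0],50],[[0,0,0.05],[0,0,0],50],[[0,0,0],[0,0,0],50]])

```text
time_s: 8.85
position: [0.6372, -0.1257, 0.1326]
eef_rot: [3.11, -0.07, 0.411]
wrist_force: [-4.7, 1.7, 9.6]
width: 0.0553
grip_force: 55.7
```

Call:
carry_out(rows=[[[0,0,0.06],[0,0,0],50],[[0,0,0],[0,0,0],50]])

```text
time_s: 9.02
position: [0.6377, -0.127, 0.132]
eef_rot: [3.108, -0.072, 0.413]
wrist_force: [-9.5, 0.1, 22.0]
width: 0.0553
grip_force: 57.7
```

```bash
python3 - <<'E'
from tgt import *
go(0,0);print(bot.state()['wrist_force'],bot.state()['position'])
c=cam('side');cv2.imwrite('pics/s4c.png',cv2.resize(c['frame'][180:310,330:460,::-1],(600,600)))
E
```

```text
turn [ 0.   -0.02 -0.04] then shift [-0.01 -0.06 -0.02] | shift first [-0.01 -0.06 -0.02]
[-9.52722589  0.08309153 21.98194369] [ 0.6377373  -0.12703464  0.13195503]
```

View pics/s4c.png

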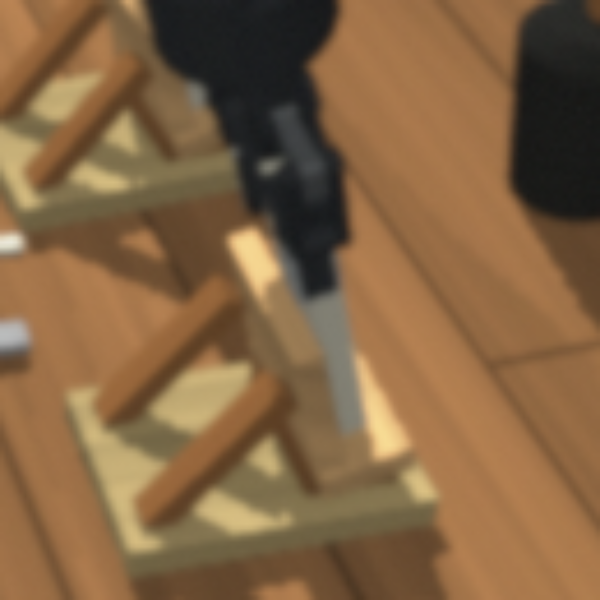

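The bottom edge is on the ledge (about (355,430) in the crop) with the tile close to parallel with the board. I'll ease off the pressure, push in about 2 mm, then open.

Call:
carry_out(rows=[[[0,0,-0.05],[0,0,0],50],[[-0.08,0,0],[0,0,0],50],[[0,0,0],[0,0,0],50]])

```text
time_s: 9.32
position: [0.6358, -0.1258, 0.1315]
eef_rot: [3.108, -0.07, 0.412]
wrist_force: [-0.2, 0.0, 6.4]
width: 0.0554
grip_force: 55.9
```

Call:
carry_out(rows=[[[0,0,0],[0,0,0],50]])

```text
time_s: 9.4
position: [0.6359, -0.1258, 0.1315]
eef_rot: [3.108, -0.07, 0.412]
wrist_force: [-1.1, 1.9, 8.5]
width: 0.0553
grip_force: 55.9
```

Call:
carry_out(rows=[[[0,0,0],[0,0,0],50],[[0,0,0],[0,0,0],62],[[0,0,0],[0,0,0],70],[[0,0,0],[0,0,0],80],[[0,0,0],[0,0,0],85]], newtons=20)

```text
time_s: 9.82
position: [0.6351, -0.1254, 0.1304]
eef_rot: [3.109, -0.069, 0.408]
wrist_force: [0.5, -0.7, 0.2]
width: 0.085
grip_force: 0.0
```

Call:
carry_out(rows=[[[0,0,0],[0,0,0],85],[[0,0,0],[0,0,0],85]])

```text
time_s: 9.98
position: [0.6352, -0.1255, 0.1305]
eef_rot: [3.109, -0.069, 0.408]
wrist_force: [-0.2, -0.6, -1.0]
width: 0.0851
grip_force: 0.0
```

```bash
python3 - <<'E'
from h import *
s=bot.state();print(s['width'],s['wrist_force'])
c=cam('wrist');save(c,'w5')
E
```

```text
0.08506251205973378 [-0.17772973 -0.62711638 -0.99267964]
```

View pics/w5.png

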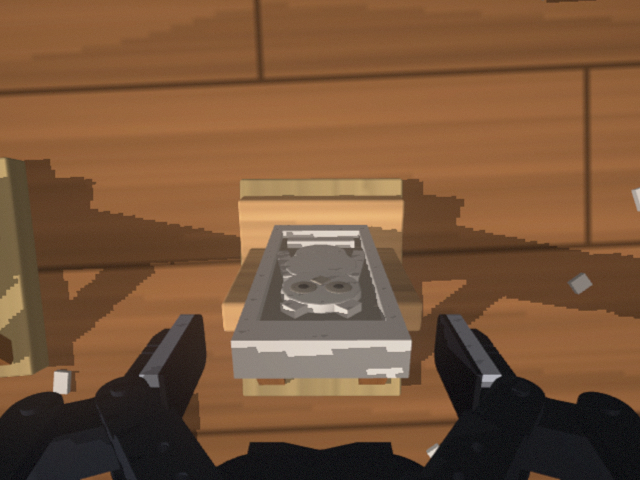

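The tile stands free between the open fingers, owl outward and centred on its easel (tile top at (322,355), ledge 240..402). I'll back out along the slope.

Call:
carry_out(rows=[[[0,0,-0.5],[0,0,0],85],[[0,0,-1],[0,0,0],85],[[0,0,-1],[0,0,0],85],[[0,0,-1],[0,0,0],85],[[0,0,-1],[0,0,0],85]])

```text
time_s: 10.45
position: [0.5996, -0.1242, 0.262]
eef_rot: [3.109, -0.07, 0.407]
wrist_force: [0.6, 0.5, -0.2]
width: 0.0846
grip_force: 0.0
```

Call:
carry_out(rows=[[[0,0,-1],[0,0,0],85],[[0,0,0],[0,0,0],85],[[0,0,0],[0,0,0],85]])

```text
time_s: 10.7
position: [0.5931, -0.1235, 0.2915]
eef_rot: [3.109, -0.068, 0.414]
wrist_force: [0.5, 1.0, -0.1]
width: 0.0847
grip_force: 0.0
```

```bash
python3 - <<'E'
from meas import *
c=cam('scene');p=pts(c)
for b in [(315,255,365,335),(400,205,440,280)]:
    m=tile(p,c['frame'],b);print(m.sum());rep(p[m])
cv2.imwrite('pics/f.png',cv2.resize(c['frame'][180:380,250:450,::-1],(600,600)))
E
```

```text
987
n [ 0.96  -0.046  0.275] lean 16.0 yaw -2.7 w,h 0.0547 0.1204 facemid [ 0.6504 -0.1266  0.1096] 783
751
n [0.964 0.003 0.267] lean 15.5 yaw 0.2 w,h 0.0538 0.1194 facemid [0.672  0.1307 0.1094] 552
```

View pics/f.png

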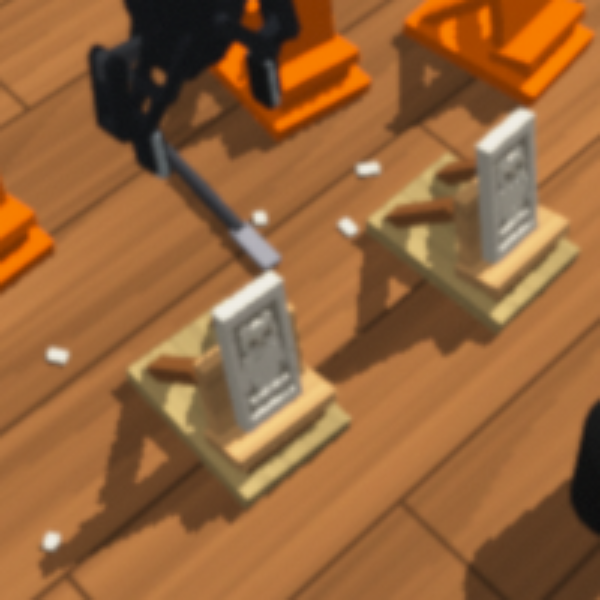

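The tile at (258,350) in the crop stands on its ledge, owl out and head up, within about 2 mm of its old depth and height and centred. The other tile hasn't moved and the gripper is clear.

```bash
python3 -c "
from bench import bot
print(bot.sign_off())"
```

```text
the job is handed in; nothing more can be done
None
```

The tile is turned over and stands near the middle of its own easel's ledge, leaning on the board with the owl outward and head up; the other tile was not moved, and the job is handed in (the sign-off gave no verdict).

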